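# Point out the missing counterweight of a centrifuge rotor

## Task

The six-cup centrifuge rotor on its bench stand is out of balance: one of its tubes has an empty cup straight across the hub from it. Without touching anything, show a colleague the remedy: point straight down with the fingertips at that lone tube, then at the one tube in the rack that has the same height and the same cap, then at the empty cup straight across from the lone tube, each time with the fingertips about two centimetres above it, held still for two seconds. Finish there, still pointing at the empty cup.

Things in the scene. Friction and masses are not known exactly. Their poses are not given: they have to be found in the camera images.
- lone_top (a point): The lone tube in the rotor: smooth clear plastic tube with a paper label, 16 mm across, 105 mm tall with its plain round white cap (19 mm across, 20 mm high). It stands upright and loose in a cup of the rotor, with an empty cup straight across the hub. This point is the centre of the cap's top, 130 mm above the bench.
- match_top (a point): The counterweight tube in the rack, alike to the tubes in the rotor: smooth clear plastic tube with a paper label, 16 mm across, 105 mm tall with a plain round white cap (19 mm across, 20 mm high). It stands upright and loose in a hole of the rack; this point is the centre of its top, 117 mm above the bench. Which hole it stands in varies.
- empty_cup (a point): The empty rotor cup straight across the hub from the lone tube: a black cup, 27 mm across outside, 20 mm inside, 70 mm deep. This point is the centre of its open mouth, 95 mm above the bench; z points up. The tubes in other cups rise 35 mm above the mouths; neighbouring cups are 75 mm apart, centre to centre.
- rotor: Rotor on its fixed bench stand, 177 mm across, six identical upright black cups evenly spaced on a circle of 75 mm radius round a hub (hub top 90 mm above the bench, lower than the cup mouths at 95 mm). Three cups hold tubes: two face each other, the third is the lone one. Origin: on the hub's axis at bench height, z up. It is turned any way round.
- rack: Fixed black rack block, 50 x 220 x 50 mm, with four holes in one row along its y axis, 55 mm apart, one tube in each. Origin: centre of its underside, z up.
- pair_a_top (a point): Cap top of one of the two rotor tubes that face each other (already balanced), same kind as the lone tube, 130 mm above the bench.
- pair_b_top (a point): Cap top of the other tube of that balanced pair, 130 mm above the bench.
- short_top (a point): Wrong tube in the rack: same cap but only 78 mm tall; centre of its top, 90 mm above the bench.
- flanged_top (a point): Wrong tube in the rack: 105 mm tall, with a wide flat disc stopper 32 mm across; centre of its top, 117 mm above the bench.
- pointed_top (a point): Wrong tube in the rack: 105 mm tall, with a pointed cone cap; its tip, 117 mm above the bench.
Things that resemble listed ones, but are neither listed nor needed, are in the scene too. What is shaped like the part that bears lone_top but blue or brown is not meant.

How it is judged:
By the outcome, as a careful person would: the job done as asked, in the order asked, and still so for the second after the job is handed in, with the robot touching nothing.
It also fails if it takes over 50 s, if anything falls off the work surface, if the arm or the gripper's body presses on something with over 40 N, if the wrist force passes 120 N, or if a joint passes its speed limit or range.

## Robot

A 6-joint arm with a two-finger parallel gripper is mounted at the origin on the work surface. World frame = base frame: x ahead of the robot, y to its left, z up, the work surface at z = 0. Lengths are in mm, angles in degrees, forces in N, time in s.
With the tool pointing down it reaches from about 400 to 925 mm from the base axis. Payload 12.5 kg.
Tool frame: the origin (TCP) lies midway between the tips of the shut fingers; the grasp point (between the pads) lies manip.tcp_to_grasp behind it (manip.tcp_to_grasp is the distance from the TCP to the grasp point, in mm); z points along the fingers, x is the direction in which the jaws open and shut, and the axes are right-handed (so a half turn about z gives the same grasp; the last joint's range is limited). The gripper opens to 95 mm and grips with 3 to 60 N. Pads are 20 mm wide; open, the fingers measure 119 mm over their backs; the gripper's body (75 mm by 180 mm) begins 59 mm behind the grasp point.
Start: joints at [69.695, 28.126, 89.318, -0, 62.55, -6.05], TCP at [153.883, 605.778, 214.661] pointing down, gripper open.
Joint ranges: [-177.58, 177.58], [-47.91, 125.51], [2.72, 160], [-65.01, 245.01], [3.68, 167.84], [-153.87, 153.87]. Speed limits (degrees/s): [127.2, 127.2, 159.86, 180, 180, 180].

## Interface

Orientations are given as a 3x3 rotation matrix whose columns are the frame's x, y, z axes.
In Python, from bench import manip gives the robot as it stands.
- The arm moves only by the tool jog_arm, never from a script. Its argument "plan" is a list of rows, each a list of 7 numbers: the shift along the tool's x, y, z in cm, then the turn, a rotation vector about the tool's x, y, z in degrees, then the opening, from 0 (shut) to 1 (fully open). In form: [[dx, dy, dz, rx, ry, rz, claw], ...]. A call has 1 to 12 rows; each row is the pose to reach, as a shift and turn from the pose commanded when the call began, along the tool's axes at that moment; what a row does not reach only later rows make up. A row lasts 1/12 s, in which the tool goes at most 41.7 mm and 7.16 degrees, less where a joint would pass 70% of its speed; a pose out of reach is approached as far as the arm can. A call with a gripper value outside its range is refused whole. The fingers move at their own pace and stop on an object; the grip force is fixed at half the most. Time passes only in rows, so rows that repeat a pose let the fingers close. It gives the time, the measured TCP pose, the force and the opening at its end, in the units of the state.
- manip.read_state(): the state, without advancing time (a new reading comes with each control period).
- manip.read_camera(name): name is "scene" or "top"; returns a dict with "pixels" (420x560x3 uint8, red, green, blue), "fovy" (degrees; the focal length in pixels is half the picture's height over the tangent of half this angle, whatever the lens; pixels are square), "cx", "cy" (the principal point, pixels), "cam_to_world" (4x4, takes a point from camera to world coordinates). Camera axes: x right, y up, looking along -z (the intrinsics and any distortion apply to the point x, -y, -z); pixel columns grow to the right and rows downward; lengths in mm; the calibration is good to about 2 mm. A picture is of the moment at which its call begins. There is no depth.
- manip.finish_job(): hands the job in, once; it reports no verdict.
The state is a dict: "t": time; "joints": joint angles; "qd": joint speeds; "joint_torque": joint torques, N m; "ee_pos": TCP position; "eef_rot": TCP orientation; "force": force on the tool from outside, world axes, zero at the start; "moment": the same for the moment, N m; "opening": finger opening in mm.
Only numpy, scipy, OpenCV 4.12 (cv2) and the standard library are available. Lean on these libraries where they do the work, as an engineer would, in place of code of your own. Each camera call takes 0.05 s, during which the arm holds its last target. There are 200 camera calls.

## Working session

There is one attempt and no reset: what is moved stays moved. The work goes in short steps, Python scripts to look and compute and a tool call to move; the robot and the scene stay as the last step left them, time stands still between calls to the robot, and variables do not carry over. Pictures are saved under pics/ and viewed, about 8 in all and at most 12, crops included, and the job is handed in when it is done.

Besides the shell and the picture viewer there is one more tool, called after "Emit:" as name(argument=value, ...), one argument or row to a line, values as JSON. jog_arm: Moves the arm, as the interface text tells. Its arguments: {"type":"object","properties":{"plan":{"type":"array","items":{"type":"array","items":{"type":"number"}}}},"required":["plan"]}

```bash
mkdir -p pics; ls; python3 - <<'E'
from bench import manip
import cv2,pickle
d={}
for n in("scene","top"):
    c=manip.read_camera(n); d[n]=c
    cv2.imwrite(f"pics/{n}0.png",c["pixels"][...,::-1])
    print(n,{k:v for k,v in c.items() if k!="pixels"})
pickle.dump(d,open("cams.pkl","wb"))
s=manip.read_state();print(s["t"],s["ee_pos"],s["eef_rot"],manip.tcp_to_grasp)
E
```

```text
pics
scene {'fovy': 45.96064778370019, 'cx': 278.0968295661183, 'cy': 208.49772567544997, 'cam_to_world': array([[-5.66712527e-01, -5.34136062e-01,  6.27324142e-01,
         1.15850177e+03],
       [ 8.23687387e-01, -3.85211461e-01,  4.16114430e-01,
         3.25520604e+02],
       [ 1.93907266e-02,  7.52536243e-01,  6.58265298e-01,
         7.35775457e+02],
       [ 0.00000000e+00,  0.00000000e+00,  0.00000000e+00,
         1.00000000e+00]])}
top {'fovy': 48.5049086948766, 'cx': 272.5887425092527, 'cy': 200.25374745258188, 'cam_to_world': array([[-5.27349979e-03,  9.98519910e-01, -5.41311288e-02,
         5.05501291e+02],
       [-9.99555573e-01, -3.67523906e-03,  2.95829176e-02,
        -2.83571958e+01],
       [ 2.93401874e-02,  5.42630770e-02,  9.98095522e-01,
         1.20204478e+03],
       [ 0.00000000e+00,  0.00000000e+00,  0.00000000e+00,
         1.00000000e+00]])}
0.1 [153.79696965 605.55070704 214.12447606] [[ 2.46236503e-01  9.69209711e-01 -3.47784786e-04]
 [ 9.69209246e-01 -2.46236727e-01 -9.55148173e-04]
 [-1.01137627e-03 -1.01883884e-04 -9.99999483e-01]] 18.8
```

View pics/scene0.png

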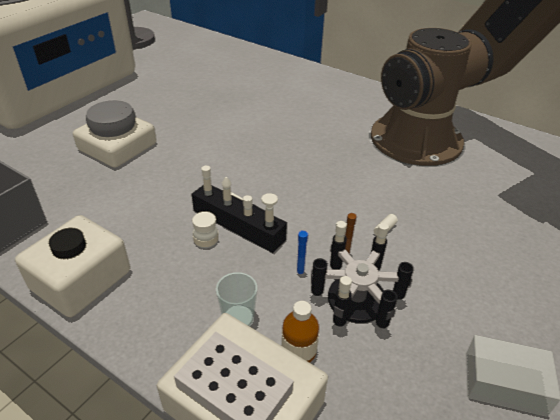

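View pics/top0.png

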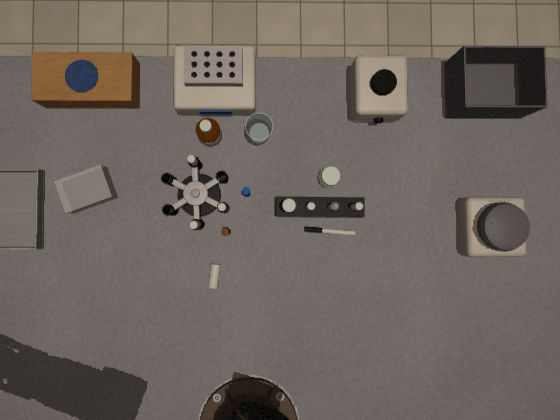

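The rotor is at about (195,192) in the top view and the rack at about (320,207). I'll zoom in on both views for a closer check.

```bash
python3 - <<'E'
import cv2,numpy as np
t=cv2.imread("pics/top0.png");s=cv2.imread("pics/scene0.png")
z=lambda i,a,b,c,d,k:cv2.resize(i[b:d,a:c],None,fx=k,fy=k,interpolation=cv2.INTER_CUBIC)
A=z(t,145,145,255,245,5)
B=z(t,265,185,375,245,5)
cv2.imwrite("pics/c1.png",np.vstack([A[:,:],B[:100*1]] ) if 0 else A)
cv2.imwrite("pics/c2.png",B)
cv2.imwrite("pics/c3.png",z(s,180,155,420,335,3))
E
```

```text
(no output)
```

View pics/c1.png

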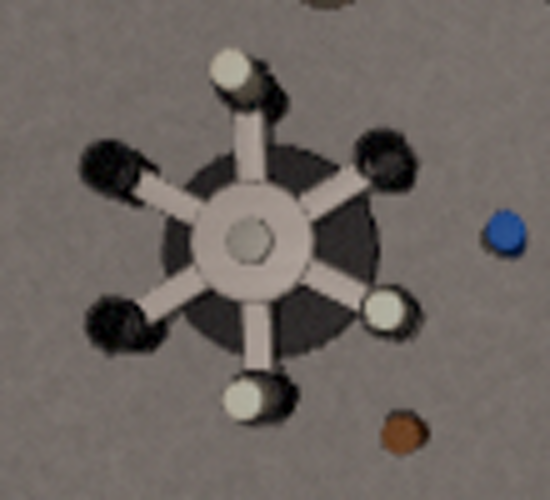

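View pics/c2.png

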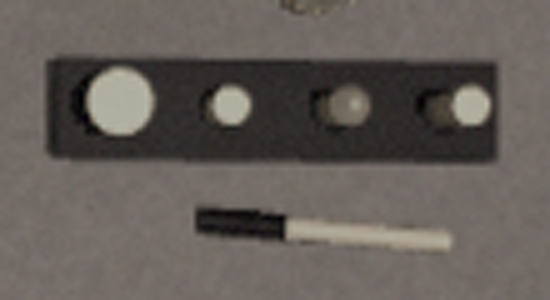

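View pics/c3.png

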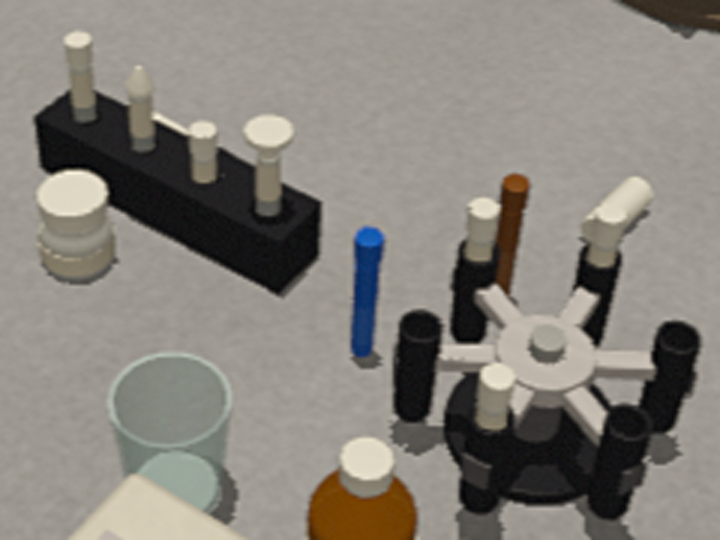

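Candidates in the top view:
- **Tubes in the rotor:** (191,159) and (193,225) face each other. (222,207) is the lone one, and its opposite cup (167,178) is empty. The other empty cups are (222,177) and (169,210), which face each other.
- **Rack, left to right:** flanged (289,205), short (311,206), pointed (334,206), plain tall cap (359,206), which is the match.
- **Lookalikes:** blue (246,191), brown (225,231), a lying white tube (214,275) and a pen (330,231).

The choices are lone (222,207), match (359,206) and empty (167,178). Next I'll measure them in both views.

```bash
cat >h.py <<'E'
import numpy as np,cv2,pickle
d=pickle.load(open("cams.pkl","rb"))
def ray(n,u,v):
    c=d[n];f=210/np.tan(np.radians(c["fovy"]/2));M=c["cam_to_world"]
    return M[:3,3],M[:3,:3]@np.array([(u-c["cx"])/f,-(v-c["cy"])/f,-1])
def onz(n,p,z):
    o,r=ray(n,*p);return (o+r*(z-o[2])/r[2])
def blob(n,p,r,white=True,thr=None):
    g=d[n]["pixels"].astype(int)
    u,v=map(round,p);w=g[v-r:v+r+1,u-r:u+r+1].min(2)
    m=(w>thr if white else w<thr).astype(np.uint8)
    k,l,s,c=cv2.connectedComponentsWithStats(m)
    i=1+np.argmax(s[1:,4]);return c[i]+[u-r,v-r],s[i,4]
E
python3 - <<'E'
from h import *
T=dict(lone=((222,207),130,),pa=((191.5,159),130),pb=((193.4,225),130),match=((359,206),117),short=((311,206),90),flange=((289,205),117))
R={}
for k,(p,z) in T.items():
    c,a=blob("top",p,6 if k!="flange" else 9,True,150);R[k]=onz("top",c,z);print(k,c.round(1),a,R[k].round(1))
for k,p,z in (("lone",(340.7,223.7),130),("match",(206,167.5),117),("pb",(380.7,227),130),("pa",(345,278.5),130),("emptymouth",(388.3,296.2),95),("hub",(362,266.5),90),("short",(247.3,198.7),90)):
    print("scene",k,onz("scene",p,z).round(1))
for k,p,z in(("hub",(194.6,192.6),90),("empty",(167.2,178.0),95),("e2",(222.3,176.3),95),("e3",(168.8,209.2),95)):
    print("top",k,onz("top",p,z).round(1))
m=(R["pa"]+R["pb"])/2;print("axis",m,"pair dist",np.linalg.norm(R["pa"]-R["pb"]),"lone r",np.linalg.norm(R["lone"]-m),"empty",2*m-R["lone"])
print("rack short-match",np.linalg.norm((R["short"]-R["match"])[:2]),"flange-match",np.linalg.norm((R["flange"]-R["match"])[:2]))
E
```

```text
lone [221.5 206.4] 31 [549.9  57.1 130. ]
pa [190.9 158.5] 27 [660.6 127.6 130. ]
pb [193.3 224.5] 34 [508.8 121.5 130. ]
match [358.6 205.5] 33 [ 551.3 -262.1  117. ]
short [310.6 205.4] 30 [ 553.2 -152.4   90. ]
flange [288.6 204.8] 113 [553.6 -97.9 117. ]
scene lone [549.5  57.7 130. ]
scene match [ 549.8 -261.4  117. ]
scene pb [515.1 120.4 130. ]
scene pa [659.  126.5 130. ]
scene emptymouth [622.2 191.6  95. ]
scene hub [584.3 124.4  90. ]
scene short [ 554.7 -150.3   90. ]
top hub [584.7 124.3  90. ]
top empty [619.3 188.4  95. ]
top e2 [623.   58.2  95. ]
top e3 [545.3 184.2  95. ]
axis [584.70610777 124.5904477  130.        ] pair dist 151.94820706288718 lone r 75.89835643452399 empty [619.51005544 192.03854431 130.        ]
rack short-match 109.74406824412466 flange-match 164.25315456746083
```

Both views agree to within a few mm, and so does the rotor geometry: lone (550,57), match (551,-262), empty (620,191). Next I'll go to above the lone tube with the fingers shut.

Emit:
jog_arm(
  plan=[
    [-1.8, 2.2, 0, 0, 0, 0, 0],
    [-4, 4.8, 0, 0, 0, 0, 0],
    [-6.2, 7.4, 0, 0, 0, 0, 0],
    [-8.4, 10, 0, 0, 0, 0, 0],
    [-10.6, 12.6, 0, 0, 0, 0, 0],
    [-12.8, 15.3, 0, 0, 0, 0, 0],
    [-15, 17.9, 0, 0, 0, 0, 0],
    [-17.2, 20.5, 0, 0, 0, 0, 0],
    [-19.4, 23.2, 0, 0, 0, 0, 0],
    [-21, 25.1, 0, 0, 0, 0, 0],
    [-22, 26.3, 0, 0, 0, 0, 0],
    [-22, 26.3, 0, 0, 0, 0, 0],
  ],
)

```text
t: 1.1
ee_pos: [355.9, 325.9, 214.5]
eef_rot: [[0.249, 0.969, -0.0], [0.969, -0.249, -0.0], [-0.0, 0.0, -1.0]]
force: [-0.1, -0.1, 0.4]
opening: 20.5
```

Emit:
jog_arm(
  plan=[
    [-1.8, 2.2, 0, 0, 0, 0, 0],
    [-4, 4.8, 0, 0, 0, 0, 0],
    [-6.2, 7.4, 0, 0, 0, 0, 0],
    [-8.4, 10, 0, 0, 0, 0, 0],
    [-10.6, 12.6, 0, 0, 0, 0, 0],
    [-12.8, 15.3, 0, 0, 0, 0, 0],
    [-15, 17.9, 0, 0, 0, 0, 0],
    [-17.2, 20.5, 0, 0, 0, 0, 0],
    [-19.4, 23.2, 0, 0, 0, 0, 0],
    [-20.8, 24.8, 0, 0, 0, 0, 0],
    [-21.4, 25.6, 0, 0, 0, 0, 0],
    [-21.4, 25.6, 0, 0, 0, 0, 0],
  ],
)

```text
t: 2.1
ee_pos: [550.8, 56.7, 214.1]
eef_rot: [[0.248, 0.969, -0.0], [0.969, -0.248, 0.0], [-0.0, -0.0, -1.0]]
force: [-0.1, 0.9, 0.0]
opening: 0.2
```

Emit:
jog_arm(
  plan=[
    [0, 0, 1.2, 0, 0, 0, 0],
    [0, 0, 2.4, 0, 0, 0, 0],
    [0, 0, 3.6, 0, 0, 0, 0],
    [0, 0, 4.8, 0, 0, 0, 0],
    [0, 0, 5.6, 0, 0, 0, 0],
    [0, 0, 6.1, 0, 0, 0, 0],
    [0, 0, 6.4, 0, 0, 0, 0],
    [0, 0, 6.4, 0, 0, 0, 0],
    [0, 0, 6.4, 0, 0, 0, 0],
    [0, 0, 6.4, 0, 0, 0, 0],
    [0, 0, 6.4, 0, 0, 0, 0],
    [0, 0, 6.4, 0, 0, 0, 0],
  ],
)

```text
t: 3.1
ee_pos: [550.2, 57.3, 151.0]
eef_rot: [[0.246, 0.969, 0.001], [0.969, -0.246, 0.0], [0.0, 0.001, -1.0]]
force: [0.1, -0.5, -0.2]
opening: 0.2
```

```bash
python3 - <<'E'
from bench import manip
import cv2
c=manip.read_camera("scene")["pixels"][155:335,180:420,::-1]
cv2.imwrite("pics/p1.png",cv2.resize(c,None,fx=3,fy=3))
print(manip.read_state()["ee_pos"])
E
```

```text
[550.13901349  57.29318772 150.91411331]
```

View pics/p1.png

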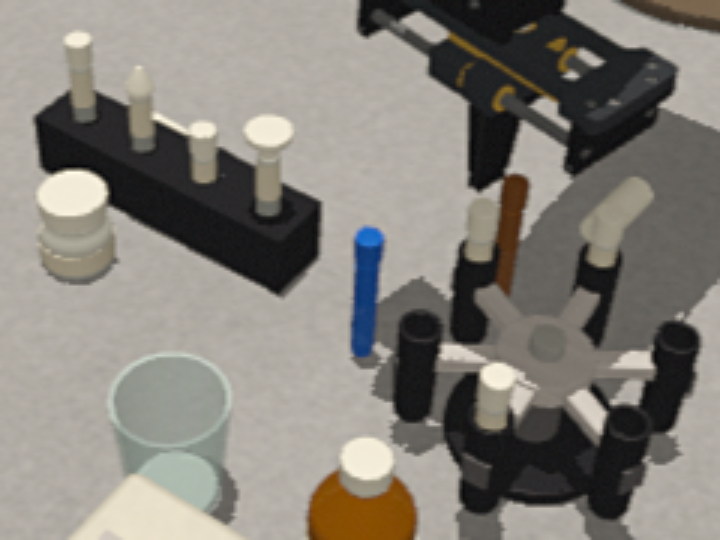

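The fingertips at crop pixel (487,187) sit just above the lone cap at (483,207), and nothing has been disturbed. I'll hold for more than 2 s, lift, then go to the match tube.

Emit:
jog_arm(
  plan=[
    [0, 0, 0, 0, 0, 0, 0],
    [0, 0, 0, 0, 0, 0, 0],
    [0, 0, 0, 0, 0, 0, 0],
    [0, 0, 0, 0, 0, 0, 0],
    [0, 0, 0, 0, 0, 0, 0],
    [0, 0, 0, 0, 0, 0, 0],
    [0, 0, 0, 0, 0, 0, 0],
    [0, 0, 0, 0, 0, 0, 0],
    [0, 0, 0, 0, 0, 0, 0],
    [0, 0, 0, 0, 0, 0, 0],
    [0, 0, 0, 0, 0, 0, 0],
    [0, 0, 0, 0, 0, 0, 0],
  ],
)

```text
t: 4.15
ee_pos: [550.0, 57.4, 150.6]
eef_rot: [[0.246, 0.969, 0.0], [0.969, -0.246, 0.0], [0.0, 0.0, -1.0]]
force: [-0.6, -0.7, -0.0]
opening: 0.4
```

Emit:
jog_arm(
  plan=[
    [0, 0, 0, 0, 0, 0, 0],
    [0, 0, 0, 0, 0, 0, 0],
    [0, 0, 0, 0, 0, 0, 0],
    [0, 0, 0, 0, 0, 0, 0],
    [0, 0, 0, 0, 0, 0, 0],
    [0, 0, 0, 0, 0, 0, 0],
    [0, 0, 0, 0, 0, 0, 0],
    [0, 0, 0, 0, 0, 0, 0],
    [0, 0, 0, 0, 0, 0, 0],
    [0, 0, 0, 0, 0, 0, 0],
    [0, 0, 0, 0, 0, 0, 0],
    [0, 0, 0, 0, 0, 0, 0],
  ],
)

```text
t: 5.15
ee_pos: [550.1, 57.4, 150.6]
eef_rot: [[0.246, 0.969, 0.0], [0.969, -0.246, 0.0], [0.0, 0.0, -1.0]]
force: [-0.4, 0.3, -0.4]
opening: 0.8
```

Emit:
jog_arm(
  plan=[
    [0, 0, 0, 0, 0, 0, 0],
    [0, 0, 0, 0, 0, 0, 0],
    [0, 0, 0, 0, 0, 0, 0],
    [0, 0, 0, 0, 0, 0, 0],
    [0, 0, -0.6, 0, 0, 0, 0],
    [0, 0, -1.6, 0, 0, 0, 0],
    [0, 0, -2.8, 0, 0, 0, 0],
    [0, 0, -4, 0, 0, 0, 0],
    [0, 0, -5, 0, 0, 0, 0],
    [0, 0, -5.6, 0, 0, 0, 0],
    [0, 0, -6, 0, 0, 0, 0],
    [0, 0, -6, 0, 0, 0, 0],
  ],
)

```text
t: 6.15
ee_pos: [550.3, 57.4, 211.5]
eef_rot: [[0.246, 0.969, 0.001], [0.969, -0.246, 0.0], [0.0, 0.001, -1.0]]
force: [0.1, -0.2, 0.5]
opening: 0.3
```

Emit:
jog_arm(
  plan=[
    [-1.5, 0.4, 0, 0, 0, 0, 0],
    [-4.5, 1.2, 0, 0, 0, 0, 0],
    [-7.8, 2, 0, 0, 0, 0, 0],
    [-11.2, 2.9, 0, 0, 0, 0, 0],
    [-14.6, 3.7, 0, 0, 0, 0, 0],
    [-18, 4.6, 0, 0, 0, 0, 0],
    [-21.4, 5.5, 0, 0, 0, 0, 0],
    [-24.8, 6.4, 0, 0, 0, 0, 0],
    [-27.8, 7.1, 0, 0, 0, 0, 0],
    [-29.8, 7.6, 0, 0, 0, 0, 0],
    [-30.9, 7.9, 0, 0, 0, 0, 0],
    [-30.9, 7.9, 0, 0, 0, 0, 0],
  ],
)

```text
t: 7.15
ee_pos: [550.2, -263.3, 209.8]
eef_rot: [[0.248, 0.969, -0.001], [0.969, -0.248, 0.0], [0.0, -0.001, -1.0]]
force: [-0.4, 0.4, -0.1]
opening: 0.4
```

Emit:
jog_arm(
  plan=[
    [0, 0, 0.8, 0, 0, 0, 0],
    [0, 0, 2, 0, 0, 0, 0],
    [0, 0, 3.4, 0, 0, 0, 0],
    [0, 0, 4.8, 0, 0, 0, 0],
    [0, 0, 6, 0, 0, 0, 0],
    [0, 0, 6.9, 0, 0, 0, 0],
    [0, 0, 7.3, 0, 0, 0, 0],
    [0, 0, 7.3, 0, 0, 0, 0],
    [0, 0, 7.3, 0, 0, 0, 0],
    [0, 0, 7.3, 0, 0, 0, 0],
    [0, 0, 7.3, 0, 0, 0, 0],
    [0, 0, 7.3, 0, 0, 0, 0],
  ],
)

```text
t: 8.15
ee_pos: [550.7, -261.7, 138.1]
eef_rot: [[0.246, 0.969, 0.001], [0.969, -0.246, -0.0], [-0.0, 0.001, -1.0]]
force: [-0.0, 1.0, -0.4]
opening: 0.3
```

```bash
python3 - <<'E'
from bench import manip
import cv2
c=manip.read_camera("scene")["pixels"][95:275,150:390,::-1]
cv2.imwrite("pics/p2.png",cv2.resize(c,None,fx=3,fy=3))
print(manip.read_state()["ee_pos"])
E
```

```text
[ 550.60952216 -261.66725189  138.04974934]
```

View pics/p2.png

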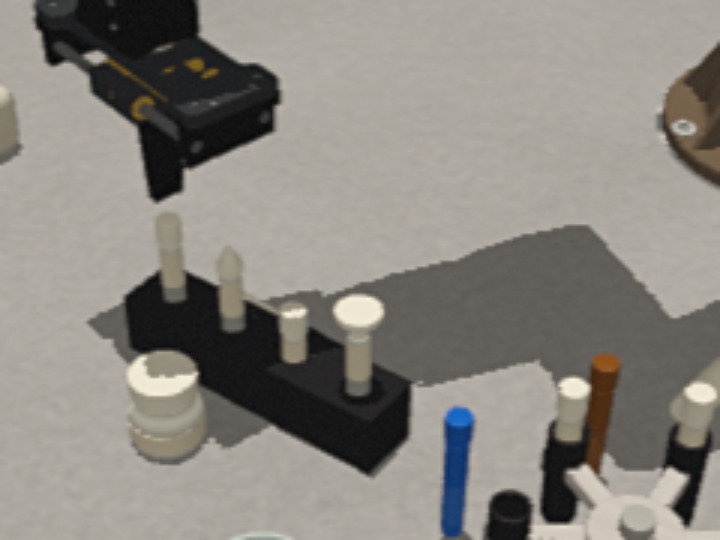

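The fingertips at (165,195) are just above the tall plain cap at (168,218). I'll hold, lift, then go to the empty cup.

Emit:
jog_arm(
  plan=[
    [0, 0, 0, 0, 0, 0, 0],
    [0, 0, 0, 0, 0, 0, 0],
    [0, 0, 0, 0, 0, 0, 0],
    [0, 0, 0, 0, 0, 0, 0],
    [0, 0, 0, 0, 0, 0, 0],
    [0, 0, 0, 0, 0, 0, 0],
    [0, 0, 0, 0, 0, 0, 0],
    [0, 0, 0, 0, 0, 0, 0],
    [0, 0, 0, 0, 0, 0, 0],
    [0, 0, 0, 0, 0, 0, 0],
    [0, 0, 0, 0, 0, 0, 0],
    [0, 0, 0, 0, 0, 0, 0],
  ],
)

```text
t: 9.2
ee_pos: [550.5, -261.6, 137.6]
eef_rot: [[0.246, 0.969, 0.0], [0.969, -0.246, 0.0], [0.0, -0.0, -1.0]]
force: [-0.1, -0.3, -0.5]
opening: 0.3
```

Emit:
jog_arm(
  plan=[
    [0, 0, 0, 0, 0, 0, 0],
    [0, 0, 0, 0, 0, 0, 0],
    [0, 0, 0, 0, 0, 0, 0],
    [0, 0, 0, 0, 0, 0, 0],
    [0, 0, 0, 0, 0, 0, 0],
    [0, 0, 0, 0, 0, 0, 0],
    [0, 0, 0, 0, 0, 0, 0],
    [0, 0, 0, 0, 0, 0, 0],
    [0, 0, 0, 0, 0, 0, 0],
    [0, 0, 0, 0, 0, 0, 0],
    [0, 0, 0, 0, 0, 0, 0],
    [0, 0, 0, 0, 0, 0, 0],
  ],
)

```text
t: 10.2
ee_pos: [550.5, -261.6, 137.6]
eef_rot: [[0.246, 0.969, -0.0], [0.969, -0.246, 0.0], [0.0, -0.0, -1.0]]
force: [0.8, -0.1, 0.6]
opening: 0.0
```

Emit:
jog_arm(
  plan=[
    [0, 0, 0, 0, 0, 0, 0],
    [0, 0, 0, 0, 0, 0, 0],
    [0, 0, 0, 0, 0, 0, 0],
    [0, 0, 0, 0, 0, 0, 0],
    [0, 0, -0.8, 0, 0, 0, 0],
    [0, 0, -2, 0, 0, 0, 0],
    [0, 0, -3.4, 0, 0, 0, 0],
    [0, 0, -4.8, 0, 0, 0, 0],
    [0, 0, -6, 0, 0, 0, 0],
    [0, 0, -6.9, 0, 0, 0, 0],
    [0, 0, -7.3, 0, 0, 0, 0],
    [0, 0, -7.3, 0, 0, 0, 0],
  ],
)

```text
t: 11.2
ee_pos: [550.8, -261.7, 211.6]
eef_rot: [[0.246, 0.969, 0.001], [0.969, -0.246, -0.001], [-0.0, 0.001, -1.0]]
force: [-0.5, -0.0, -0.8]
opening: 0.4
```

Emit:
jog_arm(
  plan=[
    [1, -0.1, 0, 0, 0, 0, 0],
    [3, -0.3, 0, 0, 0, 0, 0],
    [5.4, -0.5, 0, 0, 0, 0, 0],
    [7.8, -0.8, 0, 0, 0, 0, 0],
    [10.2, -1, 0, 0, 0, 0, 0],
    [12.6, -1.2, 0, 0, 0, 0, 0],
    [15, -1.5, 0, 0, 0, 0, 0],
    [17.4, -1.7, 0, 0, 0, 0, 0],
    [19.6, -1.9, 0, 0, 0, 0, 0],
    [21.6, -2.1, 0, 0, 0, 0, 0],
    [22.8, -2.2, 0, 0, 0, 0, 0],
    [22.8, -2.2, 0, 0, 0, 0, 0],
  ],
)

```text
t: 12.2
ee_pos: [585.2, -32.9, 210.0]
eef_rot: [[0.244, 0.97, -0.001], [0.97, -0.244, 0.001], [0.0, -0.001, -1.0]]
force: [-0.1, -0.4, 0.0]
opening: 0.4
```

Emit:
jog_arm(
  plan=[
    [1, -0.1, 0, 0, 0, 0, 0],
    [3, -0.3, 0, 0, 0, 0, 0],
    [5.4, -0.5, 0, 0, 0, 0, 0],
    [7.8, -0.8, 0, 0, 0, 0, 0],
    [10.2, -1, 0, 0, 0, 0, 0],
    [12.6, -1.2, 0, 0, 0, 0, 0],
    [15, -1.5, 0, 0, 0, 0, 0],
    [17.4, -1.7, 0, 0, 0, 0, 0],
    [19.6, -1.9, 0, 0, 0, 0, 0],
    [21.6, -2.1, 0, 0, 0, 0, 0],
    [22.8, -2.2, 0, 0, 0, 0, 0],
    [22.8, -2.2, 0, 0, 0, 0, 0],
  ],
)

```text
t: 13.2
ee_pos: [620.3, 192.6, 210.2]
eef_rot: [[0.245, 0.97, -0.0], [0.97, -0.245, 0.0], [0.0, -0.0, -1.0]]
force: [-0.0, -0.3, 0.5]
opening: 0.3
```

Emit:
jog_arm(
  plan=[
    [0, 0, 0.8, 0, 0, 0, 0],
    [0, 0, 2, 0, 0, 0, 0],
    [0, 0, 3.4, 0, 0, 0, 0],
    [0, 0, 4.8, 0, 0, 0, 0],
    [0, 0, 6.2, 0, 0, 0, 0],
    [0, 0, 7.5, 0, 0, 0, 0],
    [0, 0, 8.5, 0, 0, 0, 0],
    [0, 0, 9.1, 0, 0, 0, 0],
    [0, 0, 9.5, 0, 0, 0, 0],
    [0, 0, 9.5, 0, 0, 0, 0],
    [0, 0, 9.5, 0, 0, 0, 0],
    [0, 0, 9.5, 0, 0, 0, 0],
  ],
)

```text
t: 14.2
ee_pos: [620.5, 191.2, 116.3]
eef_rot: [[0.246, 0.969, 0.001], [0.969, -0.246, 0.0], [0.001, 0.001, -1.0]]
force: [-0.5, -0.0, 0.4]
opening: 0.4
```

Emit:
jog_arm(
  plan=[
    [0, 0, 0, 0, 0, 0, 0],
    [0, 0, 0, 0, 0, 0, 0],
    [0, 0, 0, 0, 0, 0, 0],
    [0, 0, 0, 0, 0, 0, 0],
    [0, 0, 0, 0, 0, 0, 0],
    [0, 0, 0, 0, 0, 0, 0],
    [0, 0, 0, 0, 0, 0, 0],
    [0, 0, 0, 0, 0, 0, 0],
    [0, 0, 0, 0, 0, 0, 0],
    [0, 0, 0, 0, 0, 0, 0],
    [0, 0, 0, 0, 0, 0, 0],
    [0, 0, 0, 0, 0, 0, 0],
  ],
)

```text
t: 15.2
ee_pos: [620.2, 191.2, 115.6]
eef_rot: [[0.246, 0.969, 0.0], [0.969, -0.246, 0.0], [0.0, 0.0, -1.0]]
force: [-0.7, 0.2, -0.5]
opening: 0.4
```

Emit:
jog_arm(
  plan=[
    [0, 0, 0, 0, 0, 0, 0],
    [0, 0, 0, 0, 0, 0, 0],
    [0, 0, 0, 0, 0, 0, 0],
    [0, 0, 0, 0, 0, 0, 0],
    [0, 0, 0, 0, 0, 0, 0],
    [0, 0, 0, 0, 0, 0, 0],
    [0, 0, 0, 0, 0, 0, 0],
    [0, 0, 0, 0, 0, 0, 0],
    [0, 0, 0, 0, 0, 0, 0],
    [0, 0, 0, 0, 0, 0, 0],
    [0, 0, 0, 0, 0, 0, 0],
    [0, 0, 0, 0, 0, 0, 0],
  ],
)

```text
t: 16.2
ee_pos: [620.2, 191.2, 115.7]
eef_rot: [[0.246, 0.969, 0.0], [0.969, -0.246, 0.0], [0.0, 0.0, -1.0]]
force: [0.1, 1.0, -0.5]
opening: 0.6
```

Emit:
jog_arm(
  plan=[
    [0, 0, 0, 0, 0, 0, 0],
    [0, 0, 0, 0, 0, 0, 0],
    [0, 0, 0, 0, 0, 0, 0],
    [0, 0, 0, 0, 0, 0, 0],
    [0, 0, 0, 0, 0, 0, 0],
    [0, 0, 0, 0, 0, 0, 0],
  ],
)

```text
t: 16.7
ee_pos: [620.2, 191.2, 115.7]
eef_rot: [[0.246, 0.969, 0.0], [0.969, -0.246, 0.0], [0.0, 0.0, -1.0]]
force: [0.1, -0.4, 1.3]
opening: 0.6
```

```bash
python3 - <<'E'
from bench import manip
import cv2
c=manip.read_camera("scene")["pixels"][155:335,230:470,::-1]
cv2.imwrite("pics/p3.png",cv2.resize(c,None,fx=3,fy=3))
s=manip.read_state();print(s["t"],s["ee_pos"],s["force"])
E
```

```text
16.75 [620.14621801 191.20035567 115.62824856] [-0.26531749  0.48538909 -0.16067503]
```

View pics/p3.png

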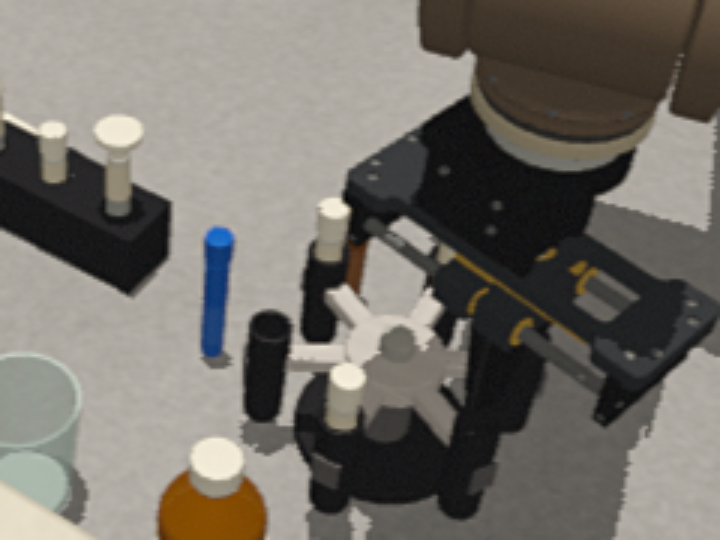

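The shut fingers stand over the empty cup, near crop pixel (475,400). The other tubes are undisturbed and the force is about zero. I'm handing in now.

```bash
python3 -c "
from bench import manip
print(manip.finish_job())"
```

```text
the job is handed in; nothing more can be done
None
```

I pointed straight down, with the fingers shut, at the three places in the order asked, and the job is handed in. The arm finished still pointing at the empty cup.

| Stop | Fingertip position (mm) | Height above target | Held |
|---|---|---|---|
| Lone rotor tube | (550, 57, 151) | about 21 mm | at least 2.3 s |
| Matching rack tube (tall, plain white cap) | (551, -262, 138) | about 21 mm | at least 2.3 s |
| Empty cup across from the lone tube | (620, 191, 116) | about 21 mm | at least 2.5 s |

- **Positions:** the two cameras agreed to about 1–2 mm on the lone and matching tubes. For the empty cup they agreed to about 4 mm, and I aimed between those readings and the point worked out from the rotor's geometry. One rough hand-picked reading of a tube in the balanced pair was 6 mm off, and I did not use it.
- **Contact:** force readings stayed at about 1 N or less, which is sensor noise. The pictures showed nothing moved.
- **Final view:** in the last picture the gripper and a neighbouring dark cup partly hide the empty cup. That stop therefore rests on the measured position rather than a clear view.
- **Time:** the job took 16.8 s of the 50 s allowed.

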